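# Feel the reagent well for a left-over spacer, then seat the new bottle

## Robot

A 6-joint arm with a two-finger parallel gripper is mounted at the origin on the work surface. World frame = base frame: x ahead of the robot, y to its left, z up, the work surface at z = 0. Lengths are in m, angles in rad, forces in N, time in s.
With the tool pointing down it reaches from about 0.275 to 0.85 m from the base axis. Payload 5.2 kg.
Tool frame: the origin (TCP) lies at the very end of the fingers, on their centre line; the grasp point (between the pads) lies 19 mm behind it (grip_depth is the distance from the TCP to the grasp point, in m); z points along the fingers, y is the direction in which the jaws open and shut (so a half turn about z gives the same grasp; the last joint's range is limited). The gripper opens to 85 mm and grips with 20 to 120 N. Pads are 22 mm wide; open, the fingers measure 114 mm over their backs; the gripper's body (76 mm by 85 mm) begins 54 mm behind the grasp point. The pads swing forward as they close: fully open they stand 13 mm farther back than shut.
Start: joints at [-1.318, 0.259, 1.535, -0, 1.348, -0.203], TCP at [0.242, -0.494, 0.21] pointing down, gripper open.
Joint ranges: [-3.14, 3.14], [-0.91, 2.08], [0.19, 2.58], [-1.22, 4.36], [0.22, 2.71], [-3.12, 3.12]. Speed limits (rad/s): [2.57, 2.57, 3.14, 3.14, 3.14, 3.14].

## Interface

Orientations are given as a unit quaternion [w, x, y, z].
In Python, from workcell import * gives the robot as it stands.
- The arm moves only by the tool carry_out, never from a script. Its argument "steps" is a list of rows, each a list of 3 entries, a list of its own where there are three numbers: the opening, from 0 (shut) to 1 (fully open), then the shift along the world's x, y, z in m, then the turn, a rotation vector about the world's x, y, z in degrees. A call has 1 to 5 rows; each row is the pose to reach, as a shift and turn from the pose measured when the call began; what a row does not reach only later rows make up. A row lasts 1/8 s, in which the tool goes at most 62.5 mm and 10.7 degrees, less where a joint would pass 70% of its speed; a pose out of reach is approached as far as the arm can. A call with a gripper value outside its range is refused whole. The fingers move at their own pace and stop on an object; "force" is the grip in N (left out, the last holds). Time passes only in rows, so rows that repeat a pose let the fingers close. It gives the time, the measured TCP pose, the force and the opening at its end, in the units of the state.
- observe(): the state, without advancing time (a new reading comes with each control period).
- camera(name): name is "scene" or "side" or "wrist"; returns a dict with "image" (480x640x3 uint8, blue, green, red), "intrinsics" (3x3 intrinsics, pixels), "k1" (the pictures are not rectified: a ray, as slopes to the right and down, at radius r is drawn at 1 + k1 r^2 times it, then the intrinsics apply), "R" (3x3) and "t" (3): a world point X has camera coordinates R X + t; the wrist camera has in their place "T_tool_cam" (4x4, takes a point from camera to tool coordinates, whose origin is the TCP and whose axes are the flange's). Camera axes: x right, y down, z forward; pixel columns grow to the right and rows downward; lengths in m; the calibration is good to about 2 mm. A picture is of the moment at which its call begins: read the wrist's pose just before it. There is no depth.
- job_done(): hands the job in, once; it reports no verdict.
The state is a dict: "time": time; "qpos": joint angles; "joint_vel": joint speeds; "effort": joint torques, N m; "eef_pos": TCP position; "eef_rot": TCP orientation; "force": force on the tool from outside, world axes, zero at the start; "torque": the same for the moment, N m; "gripper_width": finger opening in m.
Only numpy, scipy, OpenCV 4.12 (cv2) and the standard library are available. Lean on these libraries where they do the work, as an engineer would, in place of code of your own. Each camera call takes 0.05 s, during which the arm holds its last target. There are 200 camera calls.

## Task

One of the two wells in the grey reagent holder still has an old spacer lying at its bottom. Take the white bottle of middle width and feel with it in the well beside the raised end post first, lowering it gently; if it goes all the way down, leave it standing there, and if it stops short, do not force it but lift it out and lower it fully home, not dropped, into the other well.

Things in the scene. Friction and masses are not known exactly. Their poses are not given: they have to be found in the camera images.
- bottle: White plastic bottle to load, upright, 115 mm tall, 130 to 250 g: body 44 mm diameter up to 77 mm, shoulder to 85 mm, straight screw cap 36 mm diameter from 85 mm to the top. Origin: centre of its underside, z up. Two white ones near it are not wanted: one slim (28 mm diameter, 115 mm tall), one squat (66 mm diameter, 60 mm tall); the three change places.
- holder: Fixed grey plastic block with two round wells side by side. 100 mm (x) by 190 mm (y), 70 mm high; origin: centre of its underside, z up, y along its length towards a raised metal post (60 mm wide, 16 mm thick, 90 mm high) at its left end seen from the robot. One well, at random, has a loose grey spacer 54 mm across, 30 mm thick on its floor; the other only a loose 4 mm rubber disc.
- well_post (a point): Centre of the mouth, level with the holder's top face, of the well beside the post (left-hand one seen from the robot), to be felt first. 62 mm diameter, 60 mm deep, flat floor, straight walls; 88 mm from the other well, 51 mm from the post. Axes as the holder. A bottle fully home has its underside 56 mm below the mouth; on the spacer it stops 30 mm below.
- well_plain (a point): Centre of the mouth of the other well, away from the post (right-hand one seen from the robot). Same diameter, depth, height and axes.
Not all that is in view belongs to the job. What is shaped like the bottle but red is not meant.

How it is judged:
By the outcome, as a careful person would: the job done as asked, in the order asked, and still so for the second after the job is handed in, with the robot touching nothing.
It also fails if it takes over 51 s, if anything falls off the work surface, if the arm or the gripper's body presses on something with over 40 N, if the wrist force passes 120 N, or if a joint passes its speed limit or range.

## Working session

There is one attempt and no reset: what is moved stays moved. The work goes in short steps, Python scripts to look and compute and a tool call to move; the robot and the scene stay as the last step left them, time stands still between calls to the robot, and variables do not carry over. Pictures are saved under pics/ and viewed, on a budget of 10 in all, crops included, one or two more only if the job needs it, and the job is handed in when it is done.

Besides the shell and the picture viewer there is one more tool, called after "Request:" as name(argument=value, ...), one argument or row to a line, values as JSON. carry_out: Moves the arm, as the interface text tells. Its arguments: {"type":"object","properties":{"steps":{"type":"array"},"force":{"type":"number"}},"required":["steps"]}

```bash
mkdir -p pics
cat > h.py <<'E'
from workcell import *
import numpy as np, cv2
def grab(n,f):
    s=observe(); c=camera(n); np.savez('pics/'+f+'.npz',p=s['eef_pos'],q=s['eef_rot'],**c); cv2.imwrite('pics/'+f+'.png',c['image']); return c
def Rq(q):
    from scipy.spatial.transform import Rotation as R
    return R.from_quat([q[1],q[2],q[3],q[0]]).as_matrix()
def ray(f,u,v):
    d=np.load('pics/'+f+'.npz'); K=d['intrinsics']; k=float(d['k1'])
    a=np.array([(u-K[0,2])/K[0,0],(v-K[1,2])/K[1,1]]); b=a.copy()
    for _ in range(20): b=a/(1+k*(b@b))
    r=np.array([*b,1])
    if 'R' in d: return -d['R'].T@d['t'], d['R'].T@r
    T=d['T_tool_cam']; M=Rq(d['q']); return M@T[:3,3]+d['p'], M@(T[:3,:3]@r)
def onz(f,u,v,z):
    o,r=ray(f,u,v); return o+r*(z-o[2])/r[2]
E
python3 - <<'E'
from h import *
a=grab('scene','s1')['image'];b=grab('side','d1')['image']
s=observe(); print(s['time'],s['eef_pos'],s['eef_rot'],s['force'],s['gripper_width'])
for f in('s1','d1'): print(ray(f,320,240))
E
```

```text
0.1 [ 0.24200798 -0.49334881  0.20956544] [-8.09007103e-04  9.74142760e-01  2.25931909e-01 -1.66870517e-05] [ 1.28044894  0.21471695 -0.44239534] 0.08544827548207592
(array([ 0.86047901, -0.6041403 ,  0.90100768]), array([-0.31626101,  0.53480635, -0.78364685]))
(array([0.44974087, 0.77461637, 0.95885193]), array([ 0.06376503, -0.68832485, -0.722655  ]))
```

View pics/s1.png

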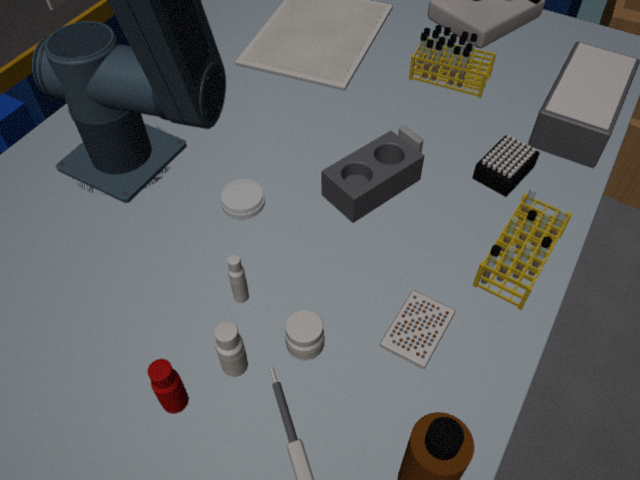

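View pics/d1.png

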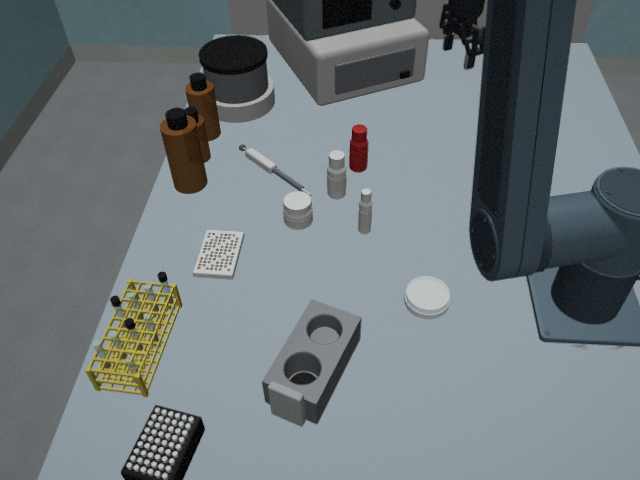

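Scene view: the wanted bottle's cap is at (227,331), with its base near (233,368), between the red one (162,368) and the squat one (304,325). The well by the post is at (390,154) and the other at (357,174). Side view: cap (337,156), post well (303,366), plain well (324,330).

Run:
```python
from h import *
for n,f,u,v,z in [('cap','s1',227,330,.115),('cap','d1',337,156,.115),('post','s1',390,154,.07),('post','d1',303,366,.07),('plain','s1',357,174,.07),('plain','d1',324,330,.07),('slim','s1',235,261,.115),('slim','d1',366,193,.115),('squat','s1',304,324,.06),('squat','d1',297,201,.06),('red','s1',161,368,.115),('red','d1',359,131,.115)]:
    print(n,f,onz(f,u,v,z).round(4))
# refine masks: well ellipses
for f,pts in (('s1',[(390,154),(357,174)]),('d1',[(303,366),(324,330)])):
    im=cv2.imread(f'pics/{f}.png'); 
    g=cv2.cvtColor(im,6); print(f,[g[v-20:v+21:4,u].tolist() for u,v in pts])
```

```text
cap s1 [ 0.5069 -0.2898  0.115 ]
cap d1 [ 0.5054 -0.2885  0.115 ]
post s1 [0.5379 0.227  0.07  ]
post d1 [0.5353 0.2236 0.07  ]
plain s1 [0.5059 0.1434 0.07  ]
plain d1 [0.5049 0.1479 0.07  ]
slim s1 [ 0.4423 -0.1759  0.115 ]
slim d1 [ 0.4387 -0.1691  0.115 ]
squat s1 [ 0.586  -0.1959  0.06  ]
squat d1 [ 0.5879 -0.1964  0.06  ]
red s1 [ 0.4595 -0.3897  0.115 ]
red d1 [ 0.4593 -0.3839  0.115 ]
s1 [[76, 72, 84, 53, 49, 53, 50, 51, 72, 74, 72], [69, 74, 82, 51, 51, 62, 72, 68, 67, 72, 73]]
d1 [[133, 130, 62, 56, 57, 56, 75, 29, 33, 30, 133], [133, 88, 57, 57, 77, 134, 134, 135, 135, 135, 134]]
```

Request:
carry_out(
  steps=[
    [1, [0.05, 0.04, 0], [0, 0, 9]],
    [1, [0.1, 0.075, 0], [0, 0, 18]],
    [1, [0.145, 0.11, 0], [0, 0, 27]],
    [1, [0.19, 0.147, 0], [0, 0, 35]],
    [1, [0.235, 0.18, 0], [0, 0, 43]],
  ],
  force=40,
)

```text
time: 0.72
eef_pos: [0.4781, -0.3117, 0.2092]
eef_rot: [-0.001, 0.822, 0.569, -0.0]
force: [-0.3, -0.5, 0.0]
gripper_width: 0.0854
```

Request:
carry_out(
  steps=[
    [1, [0.029, 0.024, 0], [0, 0, 0]],
    [1, [0.029, 0.024, 0], [0, 0, 0]],
    [1, [0.029, 0.024, 0], [0, 0, 0]],
  ],
)

```text
time: 1.1
eef_pos: [0.5066, -0.2877, 0.2087]
eef_rot: [-0.002, 0.822, 0.569, -0.001]
force: [-0.7, 0.5, -0.9]
gripper_width: 0.0856
```

Run:
```python
from h import *
grab('wrist','w1'); s=observe(); print(s['time'],s['eef_pos'],s['eef_rot'],s['qpos'],s['force'])
```

```text
1.15 [ 0.50637333 -0.28815461  0.20890519] [-1.39365216e-03  8.22374214e-01  5.68944753e-01 -7.60711432e-04] [-7.08196327e-01  3.20161922e-01  1.45366380e+00 -7.77299851e-04
  1.37084976e+00 -3.47690417e-01] [-0.24931568 -0.10086604 -0.2552006 ]
```

View pics/w1.png

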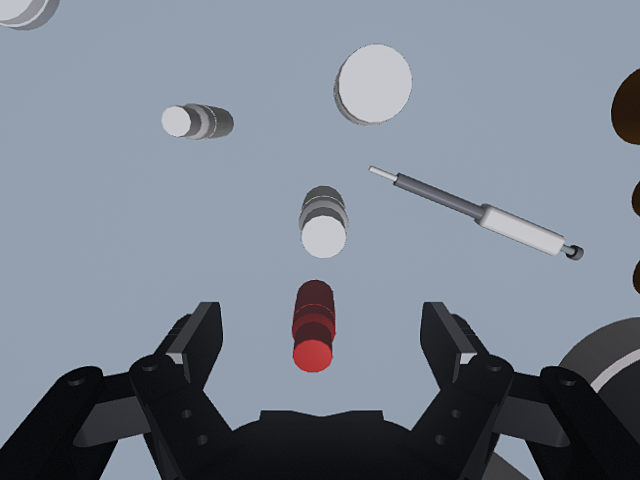

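The wrist view shows the cap at (323,236) between the jaws' lines, the slim one at (176,121), the squat one at (376,83) and the red one at (313,355).

Run:
```python
from h import *
print(onz('w1',323,236,.115),onz('w1',176,121,.115),onz('w1',376,83,.06),onz('w1',313,355,.115))
d=np.load('pics/w1.npz');print(d['T_tool_cam'].round(3), Rq(d['q']).round(3))
```

```text
[ 0.50650071 -0.29111567  0.115     ] [ 0.43882302 -0.17392059  0.115     ] [ 0.58879752 -0.19785731  0.06      ] [ 0.45963741 -0.39090317  0.115     ]
[[-0.002 -0.951 -0.308  0.079]
 [ 1.    -0.002 -0.001  0.   ]
 [ 0.    -0.308  0.951 -0.164]
 [ 0.     0.     0.     1.   ]] [[ 0.352  0.936 -0.003]
 [ 0.936 -0.352  0.002]
 [ 0.    -0.003 -1.   ]]
```

Request:
carry_out(
  steps=[
    [1, [0, -0.002, -0.04], [0, 0, 0]],
    [1, [0, -0.002, -0.08], [0, 0, 0]],
    [1, [0, -0.002, -0.11], [0, 0, 0]],
    [1, [0, -0.002, -0.127], [0, 0, 0]],
    [1, [0, -0.002, -0.127], [0, 0, 0]],
  ],
)

```text
time: 1.78
eef_pos: [0.5053, -0.2904, 0.0811]
eef_rot: [-0.002, 0.823, 0.568, -0.001]
force: [-0.3, 0.0, -0.1]
gripper_width: 0.0854
```

Request:
carry_out(
  steps=[
    [0.6, [0, 0, 0], [0, 0, 0]],
    [0.4, [0, 0, 0], [0, 0, 0]],
    [0.2, [0, 0, 0], [0, 0, 0]],
    [0.2, [0, 0, 0], [0, 0, 0]],
    [0.2, [0, 0, 0], [0, 0, 0]],
  ],
  force=40,
)

```text
time: 2.4
eef_pos: [0.506, -0.2909, 0.0822]
eef_rot: [-0.001, 0.823, 0.568, -0.001]
force: [-0.3, -0.8, 6.3]
gripper_width: 0.0338
```

Request:
carry_out(
  steps=[
    [0.2, [0, 0, 0.02], [0, 0, 0]],
    [0.2, [0, 0, 0.05], [0, 0, 0]],
    [0.2, [0, 0, 0.09], [0, 0, 0]],
    [0.2, [0, 0, 0.13], [0, 0, 0]],
    [0.2, [0, 0, 0.15], [0, 0, 0]],
  ],
)

```text
time: 3.02
eef_pos: [0.5065, -0.2912, 0.2346]
eef_rot: [0.0, 0.823, 0.569, -0.0]
force: [0.3, 0.3, -1.2]
gripper_width: 0.034
```

Run:
```python
from h import *
a=grab('scene','s2')['image'];b=grab('side','d2')['image'];c=grab('wrist','w2')['image']
s=observe(); print(s['time'],s['eef_pos'],s['eef_rot'],s['force'],s['torque'],s['gripper_width'])
m=np.hstack([a[150:400,100:400],b[50:300,250:550]]); m=cv2.resize(m,(800,333)); 
cv2.imwrite('pics/m2.png',np.vstack([m,np.hstack([cv2.resize(c,(356,267)),np.zeros((267,444,3),np.uint8)])]))
```

```text
3.175 [ 0.50627985 -0.29106714  0.23286547] [-4.93430749e-04  8.22645728e-01  5.68553767e-01 -6.13209366e-04] [-0.5826945   0.59448488 -2.15012598] [ 0.04805957  0.01805191 -0.00335284] 0.033941623288631484
```

View pics/m2.png

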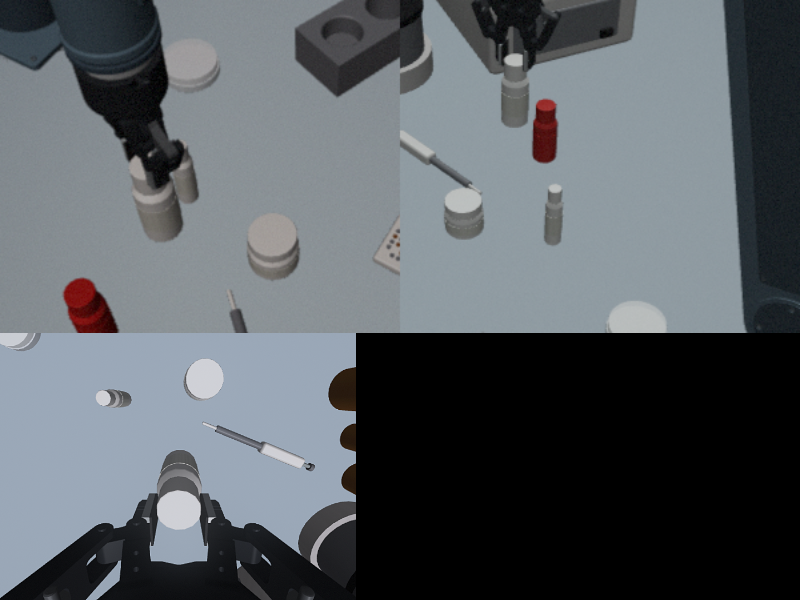

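Lifted with the bottle upright and centred in the jaws (cap at about (324,318) of the wrist image), other bottles untouched. Next, towards the holder.

Request:
carry_out(
  steps=[
    [0.2, [0.001, 0.03, 0.005], [0, 0, 0]],
    [0.2, [0.003, 0.07, 0.005], [0, 0, 0]],
    [0.2, [0.006, 0.115, 0.005], [0, 0, 0]],
    [0.2, [0.009, 0.16, 0.005], [0, 0, 0]],
    [0.2, [0.012, 0.205, 0.005], [0, 0, 0]],
  ],
)

```text
time: 3.8
eef_pos: [0.5172, -0.0842, 0.2358]
eef_rot: [-0.002, 0.823, 0.568, -0.002]
force: [1.3, 0.6, -1.5]
gripper_width: 0.0338
```

Request:
carry_out(
  steps=[
    [0.2, [0.003, 0.045, 0], [0, 0, 0]],
    [0.2, [0.006, 0.09, 0], [0, 0, 0]],
    [0.2, [0.006, 0.12, 0], [0, 0, 0]],
    [0.2, [0.006, 0.12, 0], [0, 0, 0]],
    [0.2, [0.006, 0.12, 0], [0, 0, 0]],
  ],
)

```text
time: 4.42
eef_pos: [0.5226, 0.0355, 0.2345]
eef_rot: [-0.002, 0.823, 0.569, -0.002]
force: [0.4, -0.3, -1.2]
gripper_width: 0.0336
```

Run:
```python
from h import *
grab('wrist','w3'); s=observe(); print(s['time'],s['eef_pos'],s['eef_rot'],s['force'],s['gripper_width'])
print(onz('w2',324,318,.265))
```

```text
4.475 [0.52281938 0.03508738 0.23474575] [-0.00235956  0.82283221  0.5682748  -0.00231068] [-0.07037619 -0.11080519 -1.68816667] 0.03402182720253666
[ 0.5075523 -0.2933875  0.265    ]
```

View pics/w3.png

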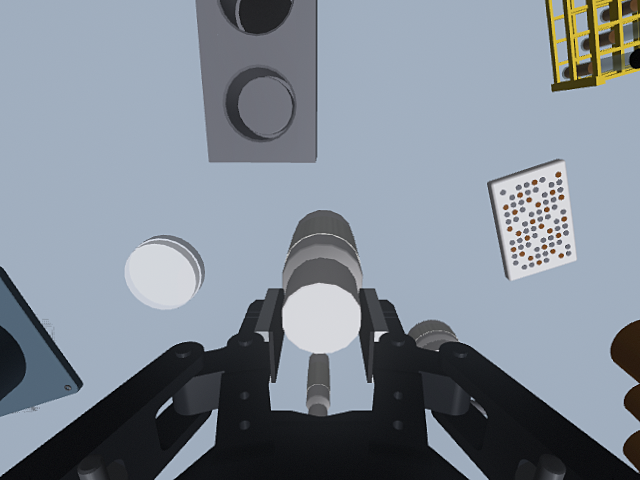

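The wrist view shows the plain well's mouth at (260,103) with the light spacer visible in it. The post well, partly in view at (257,2), is dark. The bottle is still upright in the jaws.

Run:
```python
from h import *
p=onz('w3',260.5,103,.07); e=[onz('w3',u,v,.07) for u,v in((209,162),(316,162),(316.5,60))]
print(p,e); d=e[2]-e[1]; print(np.degrees(np.arctan2(d[1],d[0])), np.linalg.norm(e[0]-e[1])); d/=np.linalg.norm(d); print('post',p+.088*d)
print('post edge', onz('w3',292,10,.07))
```

```text
[0.50585468 0.14669517 0.07      ] [array([0.43985222, 0.116527  , 0.07      ]), array([0.53343239, 0.08080361, 0.07      ]), array([0.56490605, 0.16151415, 0.07      ])]
68.69633749401163 0.10016690300464806
post [0.53782603 0.22868195 0.07      ]
post edge [0.55958648 0.20453784 0.07      ]
```

Request:
carry_out(
  steps=[
    [0.2, [0.003, 0.04, 0], [0, 0, 0]],
    [0.2, [0.006, 0.085, 0], [0, 0, 0]],
    [0.2, [0.01, 0.13, 0], [0, 0, 0]],
    [0.2, [0.013, 0.17, 0], [0, 0, 0]],
    [0.2, [0.014, 0.192, 0], [0, 0, 0]],
  ],
)

```text
time: 5.1
eef_pos: [0.5371, 0.2278, 0.2341]
eef_rot: [-0.003, 0.823, 0.568, -0.003]
force: [0.5, -0.6, -1.2]
gripper_width: 0.034
```

Request:
carry_out(
  steps=[
    [0.2, [0, 0, 0], [0, 0, 0]],
    [0.2, [0, 0, -0.02], [0, 0, 0]],
    [0.2, [0, 0, -0.04], [0, 0, 0]],
    [0.2, [0, 0, -0.06], [0, 0, 0]],
    [0.2, [0, 0, -0.06], [0, 0, 0]],
  ],
)

```text
time: 5.72
eef_pos: [0.5362, 0.2257, 0.1723]
eef_rot: [-0.003, 0.823, 0.567, -0.005]
force: [-0.0, 0.2, 0.2]
gripper_width: 0.0338
```

Run:
```python
from h import *
a=grab('scene','s4')['image'];b=grab('side','d4')['image']
s=observe(); print(s['time'],s['eef_pos'],s['eef_rot'],s['force'],s['gripper_width'])
cv2.imwrite('pics/m4.png',cv2.resize(np.hstack([a[60:260,280:480],b[250:450,220:420]]),(800,400),interpolation=cv2.INTER_CUBIC))
```

```text
5.825 [0.53758114 0.2265964  0.17452838] [-0.0023612   0.82332923  0.56755328 -0.00258553] [ 0.91537944  0.26748286 -0.36702791] 0.03372077083917865
```

View pics/m4.png

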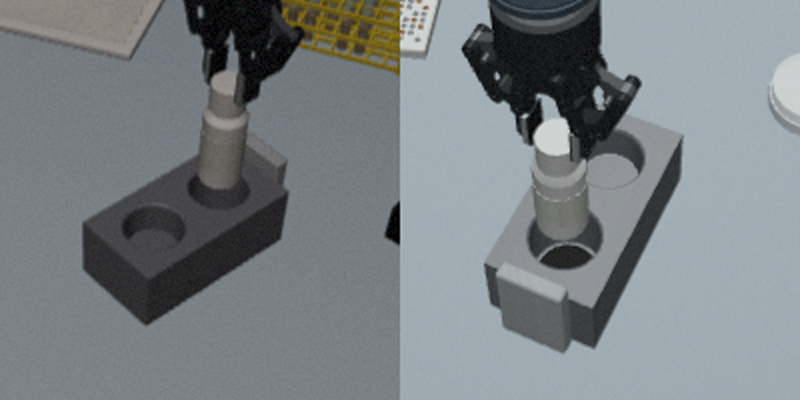

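The bottle hangs over the post well: scene crop (220,185), side crop (562,225), just above the mouth. It looks aligned, so I lower it gently.

Request:
carry_out(
  steps=[
    [0.2, [0, 0, -0.01], [0, 0, 0]],
    [0.2, [0, 0, -0.02], [0, 0, 0]],
    [0.2, [0, 0, -0.03], [0, 0, 0]],
    [0.2, [0, 0, -0.03], [0, 0, 0]],
  ],
)

```text
time: 6.32
eef_pos: [0.5367, 0.2265, 0.1432]
eef_rot: [-0.003, 0.823, 0.568, -0.004]
force: [0.3, 0.8, -0.8]
gripper_width: 0.0339
```

Request:
carry_out(
  steps=[
    [0.2, [0, 0, -0.006], [0, 0, 0]],
    [0.2, [0, 0, -0.012], [0, 0, 0]],
    [0.2, [0, 0, -0.018], [0, 0, 0]],
    [0.2, [0, 0, -0.018], [0, 0, 0]],
  ],
)

```text
time: 6.82
eef_pos: [0.5363, 0.2264, 0.1245]
eef_rot: [-0.003, 0.823, 0.568, -0.004]
force: [-0.3, 0.2, -1.4]
gripper_width: 0.0338
```

Run:
```python
from h import *
print(onz('d4',301,362,.0915),onz('s4',390,152,.0915))
s=observe(); print(s['time'],s['eef_pos'],s['force'],s['torque'])
```

```text
[0.53725458 0.22947022 0.0915    ] [0.54378457 0.21064511 0.0915    ]
6.825 [0.53627149 0.22636931 0.12451841] [-0.27800534  0.21790604 -1.3591777 ] [0.08608058 0.00417343 0.00503828]
```

Request:
carry_out(
  steps=[
    [0.2, [0, 0, -0.004], [0, 0, 0]],
    [0.2, [0, 0, -0.007], [0, 0, 0]],
    [0.2, [0, 0, -0.007], [0, 0, 0]],
  ],
)

```text
time: 7.2
eef_pos: [0.5361, 0.2263, 0.1172]
eef_rot: [-0.003, 0.823, 0.568, -0.005]
force: [-0.1, -0.8, -1.9]
gripper_width: 0.034
```

Request:
carry_out(
  steps=[
    [0.2, [0, 0, -0.005], [0, 0, 0]],
    [0.2, [0, 0, -0.01], [0, 0, 0]],
    [0.2, [0, 0, -0.014], [0, 0, 0]],
    [0.2, [0, 0, -0.014], [0, 0, 0]],
  ],
)

```text
time: 7.7
eef_pos: [0.5357, 0.2262, 0.1027]
eef_rot: [-0.003, 0.823, 0.568, -0.005]
force: [-0.3, -0.3, -1.2]
gripper_width: 0.0339
```

The bottle is past the spacer level with no contact, so I continue in small steps to the floor.

Request:
carry_out(
  steps=[
    [0.2, [0, 0, -0.002], [0, 0, 0]],
    [0.2, [0, 0, -0.004], [0, 0, 0]],
    [0.2, [0, 0, -0.004], [0, 0, 0]],
  ],
)

```text
time: 8.07
eef_pos: [0.5356, 0.2262, 0.0985]
eef_rot: [-0.003, 0.823, 0.568, -0.005]
force: [-0.1, 0.6, -2.2]
gripper_width: 0.0337
```

Request:
carry_out(
  steps=[
    [0.2, [0, 0, -0.002], [0, 0, 0]],
    [0.2, [0, 0, -0.002], [0, 0, 0]],
  ],
)

```text
time: 8.32
eef_pos: [0.5356, 0.2262, 0.0964]
eef_rot: [-0.003, 0.823, 0.568, -0.005]
force: [-1.0, -0.8, -0.8]
gripper_width: 0.0338
```

Request:
carry_out(
  steps=[
    [0.2, [0, 0, -0.0015], [0, 0, 0]],
    [0.2, [0, 0, -0.0015], [0, 0, 0]],
  ],
)

```text
time: 8.57
eef_pos: [0.536, 0.2263, 0.0963]
eef_rot: [-0.003, 0.823, 0.568, -0.005]
force: [-2.3, -0.8, 5.8]
gripper_width: 0.0339
```

Request:
carry_out(
  steps=[
    [0.2, [0, 0, -0.001], [0, 0, 0]],
    [0.2, [0, 0, -0.001], [0, 0, 0]],
  ],
)

```text
time: 8.82
eef_pos: [0.5361, 0.2265, 0.0963]
eef_rot: [-0.003, 0.823, 0.568, -0.004]
force: [-2.7, -1.0, 6.8]
gripper_width: 0.034
```

Contact at TCP 96.3 mm, 14 mm above the height on the table: the bottle is home. Release, then retreat straight up.

Request:
carry_out(
  steps=[
    [0.5, [0, 0, 0], [0, 0, 0]],
    [0.8, [0, 0, 0], [0, 0, 0]],
    [1, [0, 0, 0], [0, 0, 0]],
    [1, [0, 0, 0], [0, 0, 0]],
    [1, [0, 0, 0], [0, 0, 0]],
  ],
)

```text
time: 9.45
eef_pos: [0.5361, 0.2265, 0.0962]
eef_rot: [-0.003, 0.823, 0.568, -0.004]
force: [-0.9, -0.5, 0.2]
gripper_width: 0.0853
```

Request:
carry_out(
  steps=[
    [1, [0, 0, 0.02], [0, 0, 0]],
    [1, [0, 0, 0.05], [0, 0, 0]],
    [1, [0, 0, 0.09], [0, 0, 0]],
    [1, [0, 0, 0.13], [0, 0, 0]],
    [1, [0, 0, 0.13], [0, 0, 0]],
  ],
)

```text
time: 10.07
eef_pos: [0.5382, 0.227, 0.2302]
eef_rot: [-0.002, 0.823, 0.568, -0.001]
force: [0.3, -0.7, -0.1]
gripper_width: 0.0854
```

Run:
```python
from h import *
a=grab('scene','s5')['image'];b=grab('side','d5')['image'];c=grab('wrist','w5')['image']
s=observe(); print(s['time'],s['eef_pos'],s['force'],s['gripper_width'])
m=cv2.resize(np.hstack([a[60:260,280:480],b[250:450,220:420]]),(800,400),interpolation=cv2.INTER_CUBIC)
cv2.imwrite('pics/m5.png',np.vstack([m[:, :],np.hstack([cv2.resize(c,(266,200)),np.zeros((200,534,3),np.uint8)])]))
```

```text
10.225 [0.53551925 0.22631227 0.22526048] [-0.37871443  0.04709433 -0.16995574] 0.08583898573007705
```

View pics/m5.png

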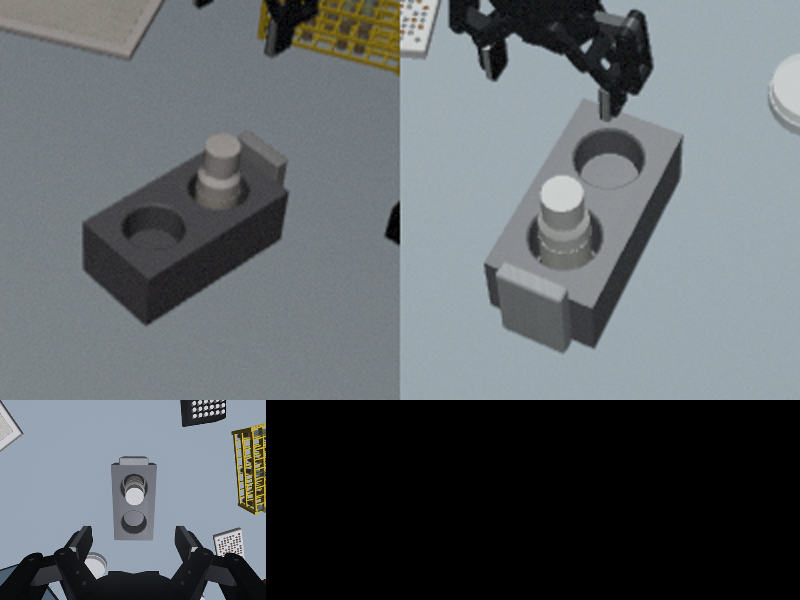

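The bottle stands upright and deep in the post well, with the cap at side crop (562,193). The spacer shows in the other well at (608,170), and the gripper is clear.

```bash
python3 -c "
from h import *
print(onz('d5',301,346.5,.129)); print(job_done())"
```

```text
[0.53623364 0.2240068  0.129     ]
the job is handed in; nothing more can be done
None
```

The white middle-width bottle is standing fully home in the well beside the post, and I handed the job in at about 10 s of the 51 s allowed.

- **Feeling:** I gripped the bottle by its cap and lowered it gently into that well. It passed the spacer level (30 mm below the mouth) with no contact force. It first touched at about 56 mm depth with roughly 6–7 N, so I released it there and did not need the other well.
- **Last checks:** The final pictures show it upright in the well, with the spacer visible in the other well and the gripper clear. The cap, located assuming the fully-home height, lies within about 5 mm of the well centre (the bottle has 9 mm of play all round).
- **Disagreements:** The closed gripper read 34 mm on the 36 mm cap. One scene-camera estimate of the hanging bottle's base was about 17 mm off; I ignored it, because the side camera and the arm's own position agreed.

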